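Load the darkroom tempering bath

ROBOT

A 7-joint arm with a two-finger parallel gripper is mounted at the origin on the work surface. World frame = base frame: x ahead of the robot, y to its left, z up, the work surface at z = 0. Lengths are in mm, angles in rad, forces in N, time in s.
With the tool pointing down it reaches from about 400 to 875 mm from the base axis. Payload 6.5 kg.
Tool frame: the origin (TCP) lies between the finger pads, 19 mm behind the fingertips; this is the grasp point; z points along the fingers, y is the line along which they close (so a half turn about z gives the same grasp; the last joint's range is limited). The gripper opens to 85 mm and grips with 20 to 120 N. Pads are 22 mm wide; open, the fingers measure 114 mm over their backs; the gripper's body (76 mm by 85 mm) begins 54 mm behind the grasp point. The pads swing forward as they close: fully open they stand 13 mm farther back than shut.
Start: joints at [-1.304, 0.536, -0.004, 1.538, 0.003, 1.067, -0.071], TCP at [212.343, 614.329, 249.99] pointing down, gripper open.
Joint ranges: [-2.7, 2.7], [-0.37, 2.16], [-1.27, 1.26], [0.24, 2.4], [-1.31, 4.45], [0.19, 1.91], [-2.76, 2.76]. Speed limits (rad/s): [2.39, 2.39, 3.14, 3.14, 3.14, 3.14, 3.14].

INTERFACE

Orientations are given as a unit quaternion [w, x, y, z].
In Python, from rig import * gives the robot as it stands.
- The arm moves only by the tool play_rows, never from a script. Its arguments are lists of equal length, an entry for each row: "twist": the turn, a rotation vector about the tool's x, y, z in rad, a list of three; "linear": the shift along the tool's x, y, z in cm, a list of three; "fingers": the opening, from 0 (shut) to 1 (fully open). In form: {"twist": [[ax, ay, az], ...], "linear": [[dx, dy, dz], ...], "fingers": [fingers, ...]}. A call has 1 to 8 rows; each row shifts and turns the commanded pose from where the row before left it, along the tool's axes as they then stand; what a row does not reach is not made up. A row lasts 1/12 s, in which the tool goes at most 41.7 mm and 7.16 degrees, less where a joint would pass 70% of its speed; a pose out of reach is approached as far as the arm can. A call is refused whole if a number of a shift passes 4.17 or a number of a turn 0.125, either way. A call with a gripper value outside its range is refused whole. The fingers move at their own pace and stop on an object; "newtons" is the grip in N (left out, the last holds). Time passes only in rows, so rows that do not move let the fingers close. It gives the time, the measured TCP pose, the force, the opening and the grip force at its end, in the units of the state.
- state(): the state, without advancing time (a new reading comes with each control period).
- capture(name): name is "scene" or "top"; returns a dict with "color" (400x640x3 uint8, blue, green, red), "z_map" (400x640 float32, mm along the optical axis (not along the pixel's ray), 0 where there is no reading), "intrinsics" (3x3 intrinsics, pixels), "xyz" and "attitude" of the camera in the world. Camera axes: x right, y up, looking along -z (the intrinsics and any distortion apply to the point x, -y, -z); pixel columns grow to the right and rows downward; lengths in mm; the calibration is good to about 2 mm. A picture is of the moment at which its call begins.
- finish_job(): hands the job in; it is judged then, once.
The state is a dict: "time_s": time; "qpos": joint angles; "qvel": joint speeds; "tau": joint torques, N m; "position": TCP position; "tool_rot": TCP orientation; "force": force on the tool from outside, world axes, zero at the start; "wrist_torque": the same for the moment, N m; "width": opening from 0.0 (shut) to 1.0 (fully open); "finger_force": force on a finger pad.
Only numpy, scipy, OpenCV 4.12 (cv2) and the standard library are available. Lean on these libraries where they do the work, as an engineer would, in place of code of your own. Each camera call takes 0.05 s, during which the arm holds its last target. There are 200 camera calls.

TASK

Load the four brown capped bottles upright into the white tempering bath: first the two tall ones into the back row (away from the control panel), and only when both are in, the two short ones into the front row, each bottle right down in the well of that row made for its diameter (wide bottle in the wide well, slim bottle in the slim well). Set them down without dropping or tipping any, let go, and leave the steel film tank and the white graduate where they stand.

Things in the scene. Friction and masses are not known exactly. Their poses are not given: they have to be found in the camera images.
- tall_wide: The tall wide bottle: loose upright round bottle, brown plastic, black screw cap, blank white label. 68 mm in diameter, 160 mm tall, about 420 g; cap 34 mm in diameter, the top 22 mm; neck 28 mm; the shoulder begins 32 mm below the top and is full width 58 mm below it. Grip the cap from above, TCP 10 mm below the top. Origin: centre of the underside, z up.
- tall_slim: The tall slim bottle: loose upright round bottle, brown plastic, black screw cap, blank white label. 50 mm in diameter, 150 mm tall, about 220 g; cap 30 mm in diameter, the top 22 mm; neck 24 mm; the shoulder begins 32 mm below the top and is full width 50 mm below it. Grip the cap from above, TCP 10 mm below the top. Origin: centre of the underside, z up.
- short_wide: The short wide bottle: loose upright round bottle, brown plastic, black screw cap, blank white label. 68 mm in diameter, 85 mm tall, about 200 g; cap 48 mm in diameter, the top 22 mm; neck 42 mm; the shoulder begins 32 mm below the top and is full width 45 mm below it. Grip the cap from above, TCP 10 mm below the top. Origin: centre of the underside, z up.
- short_slim: The short slim bottle: loose upright round bottle, brown plastic, black screw cap, blank white label. 50 mm in diameter, 85 mm tall, about 100 g; cap 30 mm in diameter, the top 22 mm; neck 24 mm; the shoulder begins 32 mm below the top and is full width 48 mm below it. Grip the cap from above, TCP 10 mm below the top. Origin: centre of the underside, z up.
- well_back_wide: Wide well of the back row (far from the robot), at either end of it: fixed grey insert 119 mm square, 40 mm high, flush with the rim of the white bath, with an upright hole 84 mm in diameter. Origin: centre of the hole's bottom, the floor a bottle stands on, 35 mm above the bench; z up, y along the row, x to the back of the bath.
- well_back_slim: Slim well of the back row (far from the robot), at either end of it: fixed grey insert 119 mm square, 40 mm high, flush with the rim of the white bath, with an upright hole 66 mm in diameter. Origin: centre of the hole's bottom, the floor a bottle stands on, 35 mm above the bench; z up, y along the row, x to the back of the bath.
- well_front_wide: Wide well of the front row (near the robot), at either end of it: fixed grey insert 119 mm square, 40 mm high, flush with the rim of the white bath, with an upright hole 84 mm in diameter. Origin: centre of the hole's bottom, the floor a bottle stands on, 35 mm above the bench; z up, y along the row, x to the back of the bath.
- well_front_slim: Slim well of the front row (near the robot), at either end of it: fixed grey insert 119 mm square, 40 mm high, flush with the rim of the white bath, with an upright hole 66 mm in diameter. Origin: centre of the hole's bottom, the floor a bottle stands on, 35 mm above the bench; z up, y along the row, x to the back of the bath. Bath: 262 mm square, 75 mm high, wells 120 mm apart.
- film_tank: Bystander, to be left alone: a round stainless steel film developing tank, 89 mm in diameter over the lid and 100 mm tall with a 44 mm cap on top, loose among the bottles. Origin: centre of its underside.
- graduate: Bystander, to be left alone: an open white plastic measuring beaker, 72 mm in diameter at the rim, 56 mm at the foot, 105 mm tall, loose among the bottles. Origin: centre of its underside.

How it is judged:
By the outcome, as a careful person would: the job done as asked, in the order asked, and still so for the second after the job is handed in, with the robot touching nothing.
It also fails if it takes over 134 s, if anything falls off the work surface, if the arm or the gripper's body presses on something with over 40 N, if the wrist force passes 120 N, or if a joint passes its speed limit or range.

## Working session

There is one attempt and no reset: what is moved stays moved. The work goes in short steps, Python scripts to look and compute and a tool call to move; the robot and the scene stay as the last step left them, time stands still between calls to the robot, and variables do not carry over. Pictures are saved under pics/ and viewed, at most 14 in all, crops included, and the job is handed in when it is done.

Besides the shell and the picture viewer there is one more tool, called after "Call:" as name(argument=value, ...), one argument or row to a line, values as JSON. play_rows: Moves the arm, as the interface text tells. Its arguments: {"type":"object","properties":{"twist":{"type":"array"},"linear":{"type":"array"},"fingers":{"type":"array"},"newtons":{"type":"number"}},"required":["twist","linear","fingers"]}

```bash
mkdir -p pics; ls; python3 - <<'E'
from rig import *
import cv2, numpy as np
s=state(); print({k:np.round(v,3).tolist() for k,v in s.items()})
for n in("scene","top"):
    c=capture(n); cv2.imwrite(f"pics/{n}0.png",c["color"]); print(n,c["intrinsics"],c["xyz"],c["attitude"],[k for k in c]); np.savez(f"{n}0.npz",**c)
E
```

```text
pics
{'time_s': 0.0, 'qpos': [-1.304, 0.537, -0.004, 1.539, 0.003, 1.067, -0.071], 'qvel': [0.001, -0.0, 0.001, -0.001, 0.001, 0.002, -0.0], 'tau': [0.0, -58.342, 1.049, -25.911, 0.012, 0.009, -0.0], 'position': [212.163, 613.781, 249.124], 'tool_rot': [-0.0, 0.166, 0.986, -0.001], 'force': [0.229, -0.087, -0.245], 'wrist_torque': [0.02, 0.033, -0.024], 'finger_force': 0.0, 'width': 0.999}
scene [[440.76315005   0.         316.51974823]
 [  0.         440.76315005 204.77085168]
 [  0.           0.           1.        ]] [1382.77380048 -129.86264989  636.97621465] [0.64547491 0.34579632 0.31289982 0.60488077] ['color', 'z_map', 'intrinsics', 'xyz', 'attitude']
top [[500.88239337   0.         322.97934628]
 [  0.         500.88239337 196.13207178]
 [  0.           0.           1.        ]] [ 474.38680547  -75.13739047 1081.95783575] [-0.70368177 -0.03014787  0.02041095  0.70958189] ['color', 'z_map', 'intrinsics', 'xyz', 'attitude']
```

View pics/scene0.png

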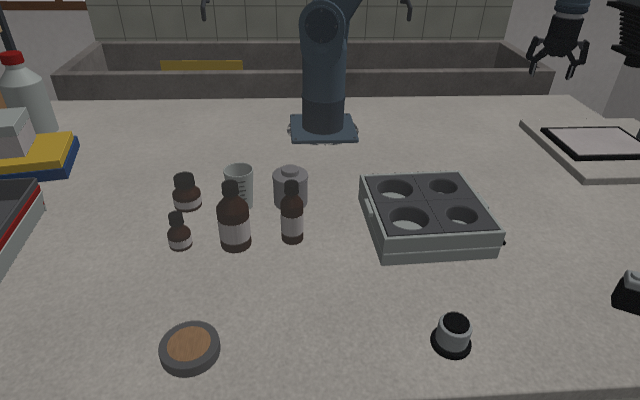

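View pics/top0.png

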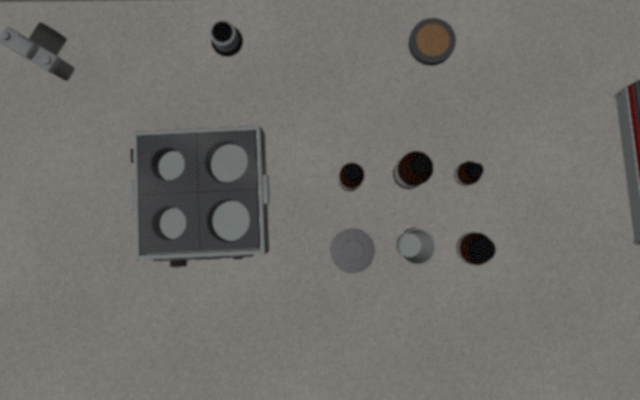

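Scene view: the tall bottles stand at (234,215) and (292,212), the short ones at (187,192) and (179,232), and the bath at (430,215). Top view (up = +x, left = +y): wide wells at (229,162) and (231,221), slim wells at (170,165) and (172,222). Caps are at (352,174), (416,165), (470,172) and (478,248), with the tank at (352,250) and the graduate at (414,245).

```bash
cat > h.py <<'E'
import numpy as np, cv2
from scipy.spatial.transform import Rotation as R
def cam(c):
    q=c["attitude"]; M=R.from_quat([q[1],q[2],q[3],q[0]]).as_matrix()
    return M@np.diag([1,-1,-1]), c["xyz"], c["intrinsics"]
def ray(c,uv):
    M,o,K=cam(c); uv=np.atleast_2d(uv).astype(float)
    d=np.c_[(uv[:,0]-K[0,2])/K[0,0],(uv[:,1]-K[1,2])/K[1,1],np.ones(len(uv))]
    return o,d@M.T
def onplane(c,uv,z):
    o,d=ray(c,uv); return o+d*((z-o[2])/d[:,2])[:,None]
def cloud(c):
    h,w=c["z_map"].shape; u,v=np.meshgrid(np.arange(w),np.arange(h))
    o,d=ray(c,np.c_[u.ravel(),v.ravel()]); return (o+d*c["z_map"].reshape(-1,1)).reshape(h,w,3)
def proj(c,p):
    M,o,K=cam(c); q=(np.atleast_2d(p)-o)@M; q=q@K.T; return q[:,:2]/q[:,2:]
def tri(c1,uv1,c2,uv2):
    o1,d1=ray(c1,uv1);o2,d2=ray(c2,uv2);d1=d1[0];d2=d2[0]
    A=np.c_[d1,-d2];t=np.linalg.lstsq(A,o2-o1,rcond=None)[0]
    a,b=o1+t[0]*d1,o2+t[1]*d2; return (a+b)/2,np.linalg.norm(a-b)
E
python3 - <<'E'
from h import *
t=np.load("top0.npz"); s=np.load("scene0.npz"); P=cloud(t); Z=P[...,2]
print("bench",np.median(Z[300:,100:500]))
print("bath rim",np.median(Z[140:250,195:200]), "floors",[np.median(Z[v-5:v+5,u-5:u+5]) for u,v in((229,162),(231,221),(170,165),(172,222))])
rim=np.median(Z[140:250,195:200])
m=np.zeros(Z.shape,np.uint8); m[138:250,145:255]=(Z[138:250,145:255]<rim-6)
for k in cv2.findContours(m,cv2.RETR_EXTERNAL,cv2.CHAIN_APPROX_NONE)[0]:
    if cv2.contourArea(k)<150: continue
    p=onplane(t,k[:,0],rim)[:,:2]; c,r=cv2.minEnclosingCircle(p.astype(np.float32))
    e=cv2.fitEllipse(p.astype(np.float32)); M=p.mean(0); print("well",np.round(c,1),round(2*r,1),"ell",np.round(e[0],1),np.round(e[1],1),M.round(1))
PS=cloud(s)
for n,u,v in(("ts",352,174),("tw",416,165),("ss",470,172),("sw",478,248),("tank",352,250),("grad",414,245)):
    w=Z[v-35:v+36,u-35:u+36]; top=np.percentile(w[w>30],98) if n not in("ts","tw","ss","sw") else 0
    q=np.zeros(Z.shape,bool); q[v-30:v+31,u-30:u+31]=1
    q&=Z>20; zt=np.sort(Z[q])[-20:].mean() 
    lab=cv2.connectedComponents((Z>20).astype(np.uint8))[1]
    q=lab==lab[v,u]; zt=np.median(np.sort(Z[q])[-60:])
    q2=(q&(Z>zt-8)).astype(np.uint8); k=max(cv2.findContours(q2,0,1)[0],key=cv2.contourArea)
    p=onplane(t,k[:,0],zt)[:,:2].astype(np.float32); c,r=cv2.minEnclosingCircle(p)
    A=cv2.moments(q2,True); cc=onplane(t,[[A['m10']/A['m00'],A['m01']/A['m00']]],zt)[0]
    # scene view cloud top near there
    g=(np.hypot(PS[...,0]-c[0],PS[...,1]-c[1])<28)&(PS[...,2]>25); ps=PS[g]; z2=np.sort(ps[:,2])[-15:].mean(); pt=ps[ps[:,2]>z2-6]
    print(n,"ztop",zt.round(1),"c",np.round(c,1),"d",round(2*r,1),"mom",cc.round(1),"scene z",z2.round(1),pt[:,:2].mean(0).round(1))
# bath yaw
m=((Z>rim-8)&(Z<rim+8)).astype(np.uint8); m[:, 290:]=0;k=max(cv2.findContours(m,0,1)[0],key=cv2.contourArea)
p=onplane(t,k[:,0],rim)[:,:2].astype(np.float32); print("bath",cv2.minAreaRect(p))
E
```

```text
bench -0.8441573982090631
bath rim 74.21606364661693 floors [np.float64(34.65839389668474), np.float64(34.22078248064963), np.float64(34.57478253492866), np.float64(34.545750157167845)]
well [495.2 249.3] 65.8 ell [494.9 249.3] [62.4 63.6] [495. 249.]
well [500.  130.2] 84.2 ell [499.5 129.9] [80.6 81.3] [499.6 130.9]
well [614.4 253.9] 65.1 ell [614.4 253.8] [62.6 63.3] [614.2 253.6]
well [618.7 134.8] 83.1 ell [618.8 134.5] [80.6 81.3] [618.9 134.8]
ts ztop 151.1 c [ 586.  -117.3] d 29.8 mom [ 585.8 -117.4  151.1] scene z 152.0 [ 592.3 -119.7]
tw ztop 161.2 c [ 598.5 -243.6] d 34.1 mom [ 598.4 -243.2  161.2] scene z 162.0 [ 605.  -245.5]
ss ztop 85.9 c [ 595.6 -364.6] d 31.2 mom [ 595.3 -364.6   85.9] scene z 87.5 [ 601.9 -367.8]
sw ztop 86.8 c [ 438.1 -374.7] d 48.7 mom [ 437.7 -374.8   86.8] scene z 87.9 [ 444.1 -377.3]
tank ztop 101.8 c [ 437.3 -117.5] d 43.5 mom [ 437.5 -117.2  101.8] scene z 102.7 [ 443.3 -119.7]
grad ztop 19.7 c [ 542.6 -708.9] d 201.6 mom [ 680.4 -325.8   19.7] scene z 95.5 [ 542.2 -709.1]
bath ((557.133544921875, 191.03565979003906), (261.3982238769531, 281.9301452636719), 2.1347358226776123)
```

Call:
play_rows(
  twist=[
    [0, 0, 0.124],
    [0, 0, 0.124],
    [0, 0, 0.124],
    [0, 0, 0.124],
    [0, 0, 0.124],
    [0, 0, 0.124],
    [0, 0, 0.124],
    [0, 0, 0.124],
  ],
  linear=[
    [0, 0, 0],
    [0, 0, 0],
    [0, 0, 0],
    [0, 0, 0],
    [0, 0, 0],
    [0, 0, 0],
    [0, 0, 0],
    [0, 0, 0],
  ],
  fingers=[1, 1, 1, 1, 1, 1, 1, 1],
)

```text
time_s: 0.77
position: [212.2, 614.0, 249.5]
tool_rot: [0.0, 0.617, 0.787, -0.0]
force: [-0.4, 0.1, -0.3]
width: 1.002
finger_force: 0.0
```

Call:
play_rows(
  twist=[
    [0, 0, 0.1225],
    [0, 0, 0.1225],
    [0, 0, 0],
    [0, 0, 0],
    [0, 0, 0],
    [0, 0, 0],
    [0, 0, 0],
    [0, 0, 0],
  ],
  linear=[
    [0, 0, 0],
    [0, 0, 0],
    [-3.6, 1.8, 0],
    [-3.6, 1.8, 0],
    [-3.6, 1.8, 0],
    [-3.6, 1.8, 0],
    [-3.6, 1.8, 0],
    [-3.6, 1.8, 0],
  ],
  fingers=[1, 1, 1, 1, 1, 1, 1, 1],
)

```text
time_s: 1.43
position: [320.9, 396.4, 249.7]
tool_rot: [0.0, 0.707, 0.708, -0.0]
force: [1.1, 0.0, -0.1]
width: 1.001
finger_force: 0.0
```

Call:
play_rows(
  twist=[
    [0, 0, 0],
    [0, 0, 0],
    [0, 0, 0],
    [0, 0, 0],
    [0, 0, 0],
    [0, 0, 0],
    [0, 0, 0],
    [0, 0, 0],
  ],
  linear=[
    [-3.67, 1.89, 0],
    [-3.67, 1.89, 0],
    [-3.67, 1.89, 0],
    [-3.67, 1.89, 0],
    [-3.67, 1.89, 0],
    [-3.67, 1.89, 0],
    [-3.67, 1.89, 0],
    [-3.67, 1.89, 0],
  ],
  fingers=[1, 1, 1, 1, 1, 1, 1, 1],
)

```text
time_s: 2.1
position: [472.3, 103.1, 250.0]
tool_rot: [-0.0, 0.707, 0.708, 0.0]
force: [-0.1, 0.7, -0.5]
width: 0.997
finger_force: 0.0
```

Call:
play_rows(
  twist=[
    [0, 0, 0],
    [0, 0, 0],
    [0, 0, 0],
    [0, 0, 0],
    [0, 0, 0],
    [0, 0, 0],
    [0, 0, 0],
    [0, 0, 0],
  ],
  linear=[
    [-3.67, 1.89, 0],
    [-3.67, 1.89, 0],
    [-3.67, 1.89, 0],
    [-3.67, 1.89, 0],
    [-3.67, 1.89, 0],
    [-3.67, 1.89, 0],
    [0, 0, 2.5],
    [0, 0, 2.5],
  ],
  fingers=[1, 1, 1, 1, 1, 1, 1, 1],
)

```text
time_s: 2.77
position: [587.0, -119.0, 200.3]
tool_rot: [0.002, 0.708, 0.706, 0.0]
force: [-0.5, 1.3, -1.3]
width: 1.001
finger_force: 0.0
```

Call:
play_rows(
  twist=[
    [0, 0, 0],
    [0, 0, 0],
    [0, 0, 0],
    [0, 0, 0],
    [0, 0, 0],
    [0, 0, 0],
    [0, 0, 0],
    [0, 0, 0],
  ],
  linear=[
    [0.1, 0, 2.0],
    [0, 0, 2.0],
    [0, 0, 1.2],
    [0, 0, 0.7],
    [0, 0, 0],
    [0, 0, 0],
    [0, 0, 0],
    [0, 0, 0],
  ],
  fingers=[1, 1, 1, 1, 1, 0.2, 0.2, 0.2],
  newtons=45,
)

```text
time_s: 3.43
position: [586.5, -114.2, 142.2]
tool_rot: [0.001, 0.707, 0.707, 0.001]
force: [0.2, -0.7, -0.1]
width: 0.6
finger_force: 0.0
```

Call:
play_rows(
  twist=[
    [0, 0, 0],
    [0, 0, 0],
    [0, 0, 0],
    [0, 0, 0],
    [0, 0, 0],
    [0, 0, 0],
    [0, 0, 0],
    [0, 0, 0],
  ],
  linear=[
    [0, 0, 0],
    [0, 0, 0],
    [0, 0, 0],
    [0, 0, 0],
    [0, 0, 0],
    [0, 0, 0],
    [0, 0, 0],
    [0, 0, 0],
  ],
  fingers=[0, 0, 0, 0, 0, 0, 0, 0],
)

```text
time_s: 4.1
position: [586.7, -114.3, 141.9]
tool_rot: [0.001, 0.707, 0.707, 0.001]
force: [0.9, -0.5, 6.1]
width: 0.333
finger_force: 44.6
```

Call:
play_rows(
  twist=[
    [0, 0, 0],
    [0, 0, 0],
    [0, 0, 0],
    [0, 0, 0],
    [0, 0, 0],
    [0, 0, 0],
    [0, 0, 0],
    [0, 0, 0],
  ],
  linear=[
    [0, 0, -0.3],
    [0, 0, -0.8],
    [0, 0, -1.6],
    [0, 0, -2.0],
    [0, 0, -2.0],
    [0, 0, -2.0],
    [0, 0, -1.3],
    [0, 0, -0.6],
  ],
  fingers=[0, 0, 0, 0, 0, 0, 0, 0],
)

```text
time_s: 4.77
position: [586.0, -114.4, 249.0]
tool_rot: [0.001, 0.707, 0.707, 0.001]
force: [-1.1, 0.3, -1.6]
width: 0.334
finger_force: 44.8
```

Call:
play_rows(
  twist=[
    [0, 0, 0],
    [0, 0, 0],
    [0, 0, 0],
    [0, 0, 0],
    [0, 0, 0],
    [0, 0, 0],
    [0, 0, 0],
    [0, 0, 0],
  ],
  linear=[
    [1.0, 0, 0],
    [2.0, 0.1, 0],
    [3.0, 0.1, 0],
    [3.6, 0.2, 0],
    [3.6, 0.2, 0],
    [3.6, 0.2, 0],
    [3.6, 0.2, 0],
    [3.6, 0.2, 0],
  ],
  fingers=[0, 0, 0, 0, 0, 0, 0, 0],
)

```text
time_s: 5.43
position: [595.9, 128.6, 245.5]
tool_rot: [-0.001, 0.707, 0.708, -0.001]
force: [0.4, 0.1, -2.6]
width: 0.333
finger_force: 44.7
```

Call:
play_rows(
  twist=[
    [0, 0, 0],
    [0, 0, 0],
    [0, 0, 0],
    [0, 0, 0],
    [0, 0, 0],
    [0, 0, 0],
    [0, 0, 0],
    [0, 0, 0],
  ],
  linear=[
    [3.0, 0.3, 0],
    [2.5, 0.3, 0],
    [2.5, 0.3, 0],
    [2.0, 0.3, 0],
    [1.5, 0.1, 0],
    [0.8, 0, 0],
    [0, 0, 0],
    [0, 0, 0],
  ],
  fingers=[0, 0, 0, 0, 0, 0, 0, 0],
)

```text
time_s: 6.1
position: [609.9, 248.0, 246.4]
tool_rot: [0.0, 0.707, 0.707, -0.001]
force: [-0.7, 0.2, -2.0]
width: 0.336
finger_force: 44.7
```

```bash
python3 - <<'E'
from rig import *
import cv2, numpy as np
c=capture("scene"); cv2.imwrite("pics/s1.png",c["color"][80:340,140:540]); np.savez("s1.npz",**c)
print(state()["position"])
E
```

```text
[610.26683366 247.01951164 246.73586386]
```

View pics/s1.png

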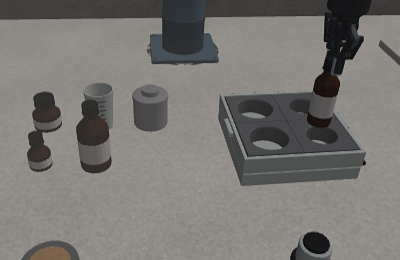

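The slim bottle hangs upright in the gripper, label at crop (321,105), over the back slim well at crop (322,133). Next I measure its axis offset.

```bash
cat >> h.py <<'E'
from scipy.optimize import least_squares
def axis(c,xy,r,z0,z1,w=40):
    P=cloud(c).reshape(-1,3); g=(np.hypot(P[:,0]-xy[0],P[:,1]-xy[1])<w)&(P[:,2]>z0)&(P[:,2]<z1); p=P[g]
    f=least_squares(lambda a:np.hypot(p[:,0]-a[0],p[:,1]-a[1])-r,xy,loss="soft_l1"); return f.x.round(1),len(p),round(float(np.abs(f.fun).mean()),2)
E
python3 - <<'E'
from h import *
a=np.load("scene0.npz");b=np.load("s1.npz")
print(axis(a,(586,-117),25,20,80),axis(b,(610,247),25,120,185),axis(b,(610,247),25,115,140),axis(b,(610,247),25,150,185))
print("others s0", axis(a,(598.5,-243.6),34,20,80,50))
E
```

```text
(array([ 589.1, -119.5]), 485, 0.93) (array([611. , 242.3]), 673, 0.94) (array([611.1, 242.5]), 243, 0.94) (array([610.8, 242.2]), 370, 0.95)
others s0 (array([ 601.8, -246.2]), 699, 0.89)
```

Call:
play_rows(
  twist=[
    [0, 0, 0],
    [0, 0, 0],
    [0, 0, 0],
    [0, 0, 0],
    [0, 0, 0],
    [0, 0, 0],
    [0, 0, 0],
    [0, 0, 0],
  ],
  linear=[
    [0.5, 0.35, 0],
    [0.43, 0.3, 0],
    [0, 0, 0.8],
    [0, 0, 1.2],
    [0, 0, 1.2],
    [0, 0, 1.2],
    [0, 0, 1.2],
    [0, 0, 0.6],
  ],
  fingers=[0, 0, 0, 0, 0, 0, 0, 0],
)

```text
time_s: 6.82
position: [615.5, 257.8, 182.1]
tool_rot: [-0.001, 0.707, 0.707, -0.002]
force: [-1.1, 0.8, -2.2]
width: 0.333
finger_force: 44.8
```

Call:
play_rows(
  twist=[
    [0, 0, 0],
    [0, 0, 0],
  ],
  linear=[
    [0, 0, 0.2],
    [0, 0, 0],
  ],
  fingers=[0, 0],
)

```text
time_s: 6.98
position: [616.5, 258.1, 182.2]
tool_rot: [-0.0, 0.707, 0.707, -0.001]
force: [0.1, 0.1, -2.7]
width: 0.332
finger_force: 44.8
```

Call:
play_rows(
  twist=[
    [0, 0, 0],
    [0, 0, 0],
    [0, 0, 0],
    [0, 0, 0],
  ],
  linear=[
    [0, 0, 0.2],
    [0, 0, 0.2],
    [0, 0, 0.1],
    [0, 0, 0],
  ],
  fingers=[0, 0, 0, 0],
)

```text
time_s: 7.32
position: [616.8, 258.3, 178.1]
tool_rot: [0.0, 0.707, 0.707, 0.0]
force: [0.3, 1.3, -3.2]
width: 0.335
finger_force: 44.8
```

Call:
play_rows(
  twist=[
    [0, 0, 0],
    [0, 0, 0],
    [0, 0, 0],
  ],
  linear=[
    [0, 0, 0.1],
    [0, 0, 0.05],
    [0, 0, 0],
  ],
  fingers=[0, 0, 0],
)

```text
time_s: 7.57
position: [617.2, 258.4, 177.0]
tool_rot: [0.0, 0.707, 0.707, 0.0]
force: [0.3, 0.1, 0.2]
width: 0.338
finger_force: 45.1
```

Call:
play_rows(
  twist=[
    [0, 0, 0],
    [0, 0, 0],
    [0, 0, 0],
    [0, 0, 0],
    [0, 0, 0],
    [0, 0, 0],
    [0, 0, 0],
    [0, 0, 0],
  ],
  linear=[
    [0, 0, 0],
    [0, 0, 0],
    [0, 0, 0],
    [0, 0, 0],
    [0, 0, 0],
    [0, 0, -1.0],
    [0, 0, -3.0],
    [0, 0, -3.0],
  ],
  fingers=[0.5, 0.7, 1, 1, 1, 1, 1, 1],
)

```text
time_s: 8.23
position: [615.9, 257.9, 246.8]
tool_rot: [-0.0, 0.707, 0.707, -0.001]
force: [1.3, 0.9, 0.6]
width: 0.997
finger_force: 0.0
```

Call:
play_rows(
  twist=[
    [0, 0, 0],
    [0, 0, 0],
    [0, 0, 0],
    [0, 0, 0],
    [0, 0, 0],
    [0, 0, 0],
    [0, 0, 0],
    [0, 0, 0],
  ],
  linear=[
    [-2.3, 0, 0],
    [-4.0, -0.1, 0],
    [-4.0, -0.1, 0],
    [-4.0, -0.1, 0],
    [-4.0, -0.1, 0],
    [-4.0, -0.1, 0],
    [-4.0, -0.1, 0],
    [-4.0, -0.1, 0],
  ],
  fingers=[1, 1, 1, 1, 1, 1, 1, 1],
)

```text
time_s: 8.9
position: [610.0, -46.7, 247.6]
tool_rot: [0.0, 0.707, 0.708, 0.0]
force: [-0.1, 0.2, 0.2]
width: 1.001
finger_force: 0.0
```

Call:
play_rows(
  twist=[
    [0, 0, 0],
    [0, 0, 0],
    [0, 0, 0],
    [0, 0, 0],
    [0, 0, 0],
    [0, 0, 0],
    [0, 0, 0],
    [0, 0, 0],
  ],
  linear=[
    [-4.0, -0.1, 0],
    [-4.0, -0.2, 0],
    [-4.0, -0.2, 0],
    [-4.0, -0.2, 0],
    [-3.0, -0.2, 0],
    [-1.0, -0.1, 0],
    [0, 0, 0],
    [0, 0, 0],
  ],
  fingers=[1, 1, 1, 1, 1, 1, 1, 1],
)

```text
time_s: 9.57
position: [600.6, -244.2, 246.8]
tool_rot: [-0.0, 0.707, 0.707, 0.0]
force: [0.3, 0.4, -0.4]
width: 0.999
finger_force: 0.0
```

```bash
python3 - <<'E'
from rig import *
from h import *
c=capture("scene"); np.savez("s2.npz",**c); print(state()["position"])
print(axis(c,(615,252),25,115,140),axis(c,(600,-244),34,20,80,50))
t=capture("top"); np.savez("t2.npz",**t); cv2.imwrite("pics/t2.png",t["color"][100:300,100:520])
P=cloud(t); g=(np.hypot(P[...,0]-614,P[...,1]-254)<40)&(P[...,2]>178)
v,u=np.nonzero(g); zt=np.median(P[g][:,2]); print("top cap",zt,onplane(t,[[u.mean(),v.mean()]],zt),len(u))
E
```

```text
[ 601.02938782 -242.65631518  246.62794856]
(array([618.6, 253.3]), 274, 1.19) (array([ 601.9, -246.2]), 700, 0.87)
top cap 184.2324537561807 [[617.22592002 253.25748352 184.23245376]] 216
```

View pics/t2.png

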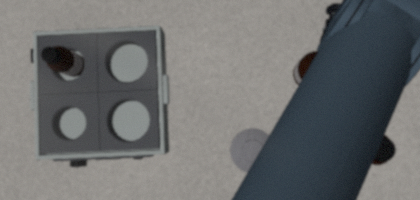

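The top view shows the slim bottle standing in the back slim well at crop (65,60), its cap measured about 185 mm high, so it is fully down. On to the tall wide bottle.

Call:
play_rows(
  twist=[
    [0, 0, 0],
    [0, 0, 0],
    [0, 0, 0],
    [0, 0, 0],
    [0, 0, 0],
    [0, 0, 0],
    [0, 0, 0],
    [0, 0, 0],
  ],
  linear=[
    [-0.1, 0, 2.0],
    [0, 0, 3.0],
    [0, 0, 2.5],
    [0, 0, 1.5],
    [0, 0, 0.6],
    [0, 0, 0],
    [0, 0, 0],
    [0, 0, 0],
  ],
  fingers=[1, 1, 1, 1, 1, 1, 0.3, 0.2],
  newtons=60,
)

```text
time_s: 10.33
position: [601.5, -245.6, 152.0]
tool_rot: [0.001, 0.706, 0.708, 0.001]
force: [0.4, -0.8, 0.6]
width: 0.746
finger_force: 0.0
```

Call:
play_rows(
  twist=[
    [0, 0, 0],
    [0, 0, 0],
    [0, 0, 0],
    [0, 0, 0],
    [0, 0, 0],
    [0, 0, 0],
    [0, 0, 0],
    [0, 0, 0],
  ],
  linear=[
    [0, 0, 0],
    [0, 0, 0],
    [0, 0, 0],
    [0, 0, 0],
    [0, 0, 0],
    [0, 0, 0],
    [0, 0, 0],
    [0, 0, 0],
  ],
  fingers=[0, 0, 0, 0, 0, 0, 0, 0],
)

```text
time_s: 11.0
position: [601.3, -246.1, 151.8]
tool_rot: [0.001, 0.707, 0.707, 0.001]
force: [1.1, -0.2, 6.4]
width: 0.379
finger_force: 59.5
```

Call:
play_rows(
  twist=[
    [0, 0, 0],
    [0, 0, 0],
    [0, 0, 0],
    [0, 0, 0],
    [0, 0, 0],
    [0, 0, 0],
    [0, 0, 0],
    [0, 0, 0],
  ],
  linear=[
    [0, 0, -0.3],
    [0, 0, -0.8],
    [0, 0, -1.6],
    [0, 0, -2.0],
    [0, 0, -2.0],
    [0, 0, -2.0],
    [0, 0, -1.3],
    [0, 0, -0.6],
  ],
  fingers=[0, 0, 0, 0, 0, 0, 0, 0],
)

```text
time_s: 11.67
position: [600.7, -246.1, 258.4]
tool_rot: [0.001, 0.707, 0.707, 0.0]
force: [0.3, 0.0, -3.4]
width: 0.377
finger_force: 60.4
```

Call:
play_rows(
  twist=[
    [0, 0, 0],
    [0, 0, 0],
    [0, 0, 0],
    [0, 0, 0],
    [0, 0, 0],
    [0, 0, 0],
    [0, 0, 0],
    [0, 0, 0],
  ],
  linear=[
    [1.0, 0, 0],
    [2.0, 0.1, 0],
    [3.0, 0.1, 0],
    [3.6, 0.2, 0],
    [3.6, 0.2, 0],
    [3.6, 0.2, 0],
    [3.6, 0.2, 0],
    [3.6, 0.2, 0],
  ],
  fingers=[0, 0, 0, 0, 0, 0, 0, 0],
)

```text
time_s: 12.33
position: [610.6, -2.9, 254.9]
tool_rot: [-0.001, 0.707, 0.708, -0.001]
force: [0.3, 0.1, -4.1]
width: 0.38
finger_force: 60.2
```

Call:
play_rows(
  twist=[
    [0, 0, 0],
    [0, 0, 0],
    [0, 0, 0],
    [0, 0, 0],
    [0, 0, 0],
    [0, 0, 0],
    [0, 0, 0],
    [0, 0, 0],
  ],
  linear=[
    [3.6, 0.2, 0],
    [3.2, 0.2, 0],
    [2.6, 0.2, 0],
    [2.0, 0.1, 0],
    [1.4, 0, 0],
    [0.8, 0, 0],
    [0.4, 0, 0],
    [0, 0, 0],
  ],
  fingers=[0, 0, 0, 0, 0, 0, 0, 0],
)

```text
time_s: 13.0
position: [618.6, 134.2, 256.0]
tool_rot: [-0.0, 0.707, 0.708, -0.0]
force: [1.0, 0.5, -3.7]
width: 0.378
finger_force: 60.2
```

```bash
python3 - <<'E'
from rig import *
from h import *
c=capture("scene"); np.savez("s3.npz",**c); print(state()["position"])
print(axis(c,(619,133),34,125,175,50)); a=np.load("scene0.npz"); print(axis(a,(600,-244),34,20,70,50))
# wells in the scene view: rim-plane contour from depth, initial picture
P=cloud(a); Z=P[...,2]
for xy,r in(((618.8,134.5),42),((614.4,253.8),33),((499.5,130.2),42),((495,249.3),33)):
    g=(np.hypot(P[...,0]-xy[0]-3,P[...,1]-xy[1]+2)<r+20)&(Z<69)&(Z>20)
    lab=cv2.connectedComponents(g.astype(np.uint8))[1]; uv=np.round(proj(a,[*xy,55])[0]).astype(int); q=(lab==lab[uv[1],uv[0]]).astype(np.uint8)
    k=max(cv2.findContours(q,0,1)[0],key=cv2.contourArea); p=onplane(a,k[:,0],74.5)[:,:2].astype(np.float32); print(cv2.minEnclosingCircle(p),cv2.fitEllipse(p)[:2])
E
```

```text
[618.79586423 133.00683342 256.25236641]
(array([618.7, 134. ]), 685, 0.84)
(array([ 601.8, -246.2]), 566, 0.88)
((625.89599609375, 132.1712646484375), 40.95255661010742) ((625.8785400390625, 132.1118621826172), (72.59490203857422, 80.37388610839844))
((620.9006958007812, 251.73040771484375), 31.70213508605957) ((621.2129516601562, 251.33773803710938), (55.70592498779297, 61.67739486694336))
((507.64849853515625, 127.57705688476562), 40.60798645019531) ((506.4490051269531, 127.55970764160156), (70.82540130615234, 80.38945770263672))
((501.5545959472656, 246.76019287109375), 31.89275550842285) ((501.65911865234375, 246.63816833496094), (51.52737808227539, 61.79048156738281))
```

Call:
play_rows(
  twist=[
    [0, 0, 0],
    [0, 0, 0],
    [0, 0, 0],
    [0, 0, 0],
    [0, 0, 0],
    [0, 0, 0],
    [0, 0, 0],
    [0, 0, 0],
  ],
  linear=[
    [-0.2, 0.35, 0],
    [0, 0, 0.6],
    [0, 0, 1.1],
    [0, 0, 1.3],
    [0, 0, 1.3],
    [0, 0, 1.1],
    [0, 0, 0.6],
    [0, 0, 0.2],
  ],
  fingers=[0, 0, 0, 0, 0, 0, 0, 0],
)

```text
time_s: 13.72
position: [621.4, 132.1, 192.4]
tool_rot: [-0.001, 0.707, 0.708, -0.001]
force: [0.3, 0.1, -4.5]
width: 0.38
finger_force: 60.2
```

Call:
play_rows(
  twist=[
    [0, 0, 0],
    [0, 0, 0],
    [0, 0, 0],
    [0, 0, 0],
  ],
  linear=[
    [0, 0, 0.2],
    [0, 0, 0.2],
    [0, 0, 0.1],
    [0, 0, 0],
  ],
  fingers=[0, 0, 0, 0],
)

```text
time_s: 14.05
position: [622.7, 132.3, 189.8]
tool_rot: [0.0, 0.707, 0.707, 0.0]
force: [0.3, 0.1, -3.7]
width: 0.379
finger_force: 60.2
```

Call:
play_rows(
  twist=[
    [0, 0, 0],
    [0, 0, 0],
    [0, 0, 0],
    [0, 0, 0],
    [0, 0, 0],
  ],
  linear=[
    [0, 0, 0.1],
    [0, 0, 0.1],
    [0, 0, 0.05],
    [0, 0, 0],
    [0, 0, 0],
  ],
  fingers=[0, 0, 0, 0, 0],
)

```text
time_s: 14.47
position: [622.5, 132.3, 187.1]
tool_rot: [0.0, 0.707, 0.707, 0.0]
force: [1.1, -0.4, -4.7]
width: 0.376
finger_force: 60.2
```

Call:
play_rows(
  twist=[
    [0, 0, 0],
    [0, 0, 0],
    [0, 0, 0],
  ],
  linear=[
    [0, 0, 0.1],
    [0, 0, 0],
    [0, 0, 0],
  ],
  fingers=[0, 0, 0],
)

```text
time_s: 14.72
position: [622.9, 132.3, 186.7]
tool_rot: [0.0, 0.707, 0.707, 0.001]
force: [-0.1, 0.7, 2.2]
width: 0.375
finger_force: 60.7
```

Call:
play_rows(
  twist=[
    [0, 0, 0],
    [0, 0, 0],
    [0, 0, 0],
    [0, 0, 0],
    [0, 0, 0],
    [0, 0, 0],
    [0, 0, 0],
    [0, 0, 0],
  ],
  linear=[
    [0, 0, 0],
    [0, 0, 0],
    [0, 0, 0],
    [0, 0, 0],
    [0, 0, 0],
    [0, 0, -1.0],
    [0, 0, -3.0],
    [0, 0, -2.0],
  ],
  fingers=[0.5, 0.7, 1, 1, 1, 1, 1, 1],
)

```text
time_s: 15.38
position: [622.7, 132.1, 248.0]
tool_rot: [0.0, 0.707, 0.707, 0.0]
force: [0.8, -0.2, 1.3]
width: 1.0
finger_force: 0.0
```

Call:
play_rows(
  twist=[
    [0, 0, 0],
    [0, 0, 0],
    [0, 0, 0],
    [0, 0, 0],
    [0, 0, 0],
    [0, 0, 0],
    [0, 0, 0],
    [0, 0, 0],
  ],
  linear=[
    [-2.8, 0, 0],
    [-4.0, -0.2, 0],
    [-4.0, -0.2, 0],
    [-4.0, -0.2, 0],
    [-4.0, -0.2, 0],
    [-4.0, -0.2, 0],
    [-4.0, -0.2, 0],
    [-4.0, -0.2, 0],
  ],
  fingers=[1, 1, 1, 1, 1, 1, 1, 1],
)

```text
time_s: 16.05
position: [608.6, -177.7, 247.0]
tool_rot: [0.0, 0.707, 0.708, 0.0]
force: [0.2, 0.3, -0.0]
width: 0.997
finger_force: 0.0
```

Call:
play_rows(
  twist=[
    [0, 0, 0],
    [0, 0, 0],
    [0, 0, 0],
    [0, 0, 0],
    [0, 0, 0],
    [0, 0, 0],
    [0, 0, 0],
    [0, 0, 0],
  ],
  linear=[
    [-4.0, -0.2, 0],
    [-4.0, -0.2, 0],
    [-4.0, -0.2, 0],
    [-3.6, -0.2, 0],
    [-2.4, -0.2, 0],
    [-1.0, -0.2, 0],
    [0, 0, 0],
    [0, 0, 0],
  ],
  fingers=[1, 1, 1, 1, 1, 1, 1, 1],
)

```text
time_s: 16.72
position: [597.3, -364.8, 246.2]
tool_rot: [-0.0, 0.707, 0.708, 0.0]
force: [-0.2, 0.9, -0.4]
width: 1.004
finger_force: 0.0
```

```bash
python3 - <<'E'
from rig import *
from h import *
c=capture("scene"); np.savez("s4.npz",**c); print(state()["position"]); cv2.imwrite("pics/s4.png",c["color"][80:340,140:540])
print(axis(c,(622,132),34,80,130,50),axis(c,(597,-366),25,15,35,35),axis(c,(440,-376),34,15,38,45))
P=cloud(c); g=(np.hypot(P[...,0]-622,P[...,1]-132)<30); print("topz",np.sort(P[g][:,2])[-10:].mean())
E
```

```text
[ 597.94694479 -363.46125737  246.09644075]
(array([623.5, 132. ]), 650, 0.87) (array([ 598.9, -368.7]), 179, 0.92) (array([ 440.4, -378.7]), 226, 1.2)
topz 196.84270403066722
```

View pics/s4.png

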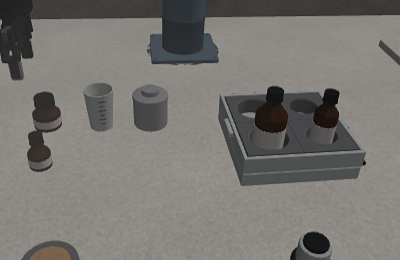

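Both tall bottles stand upright in the back row, at crop (271,120) and (326,118). Now the short slim bottle.

Call:
play_rows(
  twist=[
    [0, 0, 0],
    [0, 0, 0],
    [0, 0, 0],
    [0, 0, 0],
    [0, 0, 0],
    [0, 0, 0],
    [0, 0, 0],
    [0, 0, 0],
  ],
  linear=[
    [0, 0, 2.0],
    [0, 0, 3.5],
    [0, 0, 4.0],
    [0, 0, 3.6],
    [0, 0, 2.2],
    [0, 0, 1.0],
    [0, 0, 0.5],
    [0, 0, 0],
  ],
  fingers=[1, 1, 1, 1, 1, 1, 1, 1],
  newtons=40,
)

```text
time_s: 17.43
position: [597.8, -364.4, 78.1]
tool_rot: [-0.0, 0.706, 0.708, 0.0]
force: [-1.7, -0.1, 0.6]
width: 1.004
finger_force: 0.0
```

Call:
play_rows(
  twist=[
    [0, 0, 0],
  ],
  linear=[
    [0, 0, 0],
  ],
  fingers=[1],
)

```text
time_s: 17.52
position: [598.4, -365.8, 79.9]
tool_rot: [0.001, 0.706, 0.708, 0.0]
force: [0.2, -0.9, 0.7]
width: 1.005
finger_force: 0.0
```

Call:
play_rows(
  twist=[
    [0, 0, 0],
    [0, 0, 0],
    [0, 0, 0],
    [0, 0, 0],
    [0, 0, 0],
    [0, 0, 0],
    [0, 0, 0],
    [0, 0, 0],
  ],
  linear=[
    [0, 0, 0.35],
    [0, 0, 0],
    [0, 0, 0],
    [0, 0, 0],
    [0, 0, 0],
    [0, 0, 0],
    [0, 0, 0],
    [0, 0, 0],
  ],
  fingers=[1, 1, 0.4, 0.2, 0, 0, 0, 0],
)

```text
time_s: 18.18
position: [597.1, -365.9, 74.7]
tool_rot: [0.0, 0.707, 0.707, 0.0]
force: [-0.7, -0.2, 1.2]
width: 0.34
finger_force: 39.3
```

Call:
play_rows(
  twist=[
    [0, 0, 0],
    [0, 0, 0],
    [0, 0, 0],
  ],
  linear=[
    [0, 0, 0],
    [0, 0, 0],
    [0, 0, 0],
  ],
  fingers=[0, 0, 0],
)

```text
time_s: 18.43
position: [597.1, -365.9, 74.7]
tool_rot: [0.0, 0.707, 0.707, 0.0]
force: [1.1, 0.8, 2.5]
width: 0.342
finger_force: 39.3
```

Call:
play_rows(
  twist=[
    [0, 0, 0],
    [0, 0, 0],
    [0, 0, 0],
    [0, 0, 0],
    [0, 0, 0],
    [0, 0, 0],
    [0, 0, 0],
    [0, 0, 0],
  ],
  linear=[
    [0, 0, -0.3],
    [0, 0, -0.8],
    [0, 0, -1.8],
    [0, 0, -2.6],
    [0, 0, -2.6],
    [0, 0, -2.4],
    [0, 0, -1.5],
    [0, 0, -0.6],
  ],
  fingers=[0, 0, 0, 0, 0, 0, 0, 0],
)

```text
time_s: 19.1
position: [597.9, -366.8, 204.0]
tool_rot: [0.002, 0.707, 0.707, 0.001]
force: [0.5, -0.2, -0.6]
width: 0.336
finger_force: 39.6
```

Call:
play_rows(
  twist=[
    [0, 0, 0],
    [0, 0, 0],
    [0, 0, 0],
    [0, 0, 0],
    [0, 0, 0],
    [0, 0, 0],
    [0, 0, 0],
    [0, 0, 0],
  ],
  linear=[
    [1.0, 0, 0],
    [2.0, -0.2, 0],
    [3.0, -0.5, 0],
    [3.8, -0.9, 0],
    [3.8, -0.9, 0],
    [3.8, -0.9, 0],
    [3.8, -0.9, 0],
    [3.8, -0.9, 0],
  ],
  fingers=[0, 0, 0, 0, 0, 0, 0, 0],
)

```text
time_s: 19.77
position: [542.7, -112.9, 199.1]
tool_rot: [-0.001, 0.706, 0.708, -0.001]
force: [1.1, 0.8, -1.3]
width: 0.332
finger_force: 39.6
```

Call:
play_rows(
  twist=[
    [0, 0, 0],
    [0, 0, 0],
    [0, 0, 0],
    [0, 0, 0],
    [0, 0, 0],
    [0, 0, 0],
    [0, 0, 0],
    [0, 0, 0],
  ],
  linear=[
    [3.8, -0.9, 0],
    [3.8, -0.9, 0],
    [3.8, -0.9, 0],
    [3.8, -0.8, 0],
    [3.8, -0.7, 0],
    [3.8, -0.4, 0],
    [3.8, -0.15, 0],
    [3.8, 0, 0],
  ],
  fingers=[0, 0, 0, 0, 0, 0, 0, 0],
)

```text
time_s: 20.43
position: [494.4, 190.3, 199.3]
tool_rot: [-0.001, 0.706, 0.708, -0.001]
force: [0.8, 0.2, -1.6]
width: 0.34
finger_force: 39.6
```

Call:
play_rows(
  twist=[
    [0, 0, 0],
    [0, 0, 0],
    [0, 0, 0],
    [0, 0, 0],
    [0, 0, 0],
    [0, 0, 0],
  ],
  linear=[
    [2.4, 0, 0],
    [1.8, 0, 0],
    [1.2, 0, 0],
    [0.6, 0, 0],
    [0, 0, 0],
    [0, 0, 0],
  ],
  fingers=[0, 0, 0, 0, 0, 0],
)

```text
time_s: 20.93
position: [496.6, 246.8, 200.1]
tool_rot: [0.0, 0.707, 0.707, -0.001]
force: [-0.3, -0.1, -0.9]
width: 0.338
finger_force: 39.6
```

```bash
python3 - <<'E'
from rig import *
from h import *
c=capture("scene"); np.savez("s5.npz",**c); print(state()["position"]); cv2.imwrite("pics/s5.png",c["color"][80:340,140:540])
a=np.load("s4.npz")
P=cloud(c);print("low",axis(c,(498,247),25,138,163,32)); print("s4",axis(a,(597,-366),25,14,37,35))
E
```

```text
[496.84712857 246.32531686 200.2581202 ]
low (array([497.6, 244.1]), 223, 1.18)
s4 (array([ 599. , -368.7]), 208, 0.92)
```

View pics/s5.png

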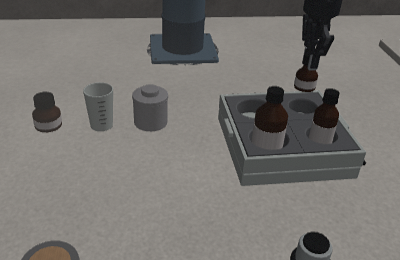

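The short slim bottle hangs upright at crop (306,78), above the front slim well. Lowering it now.

Call:
play_rows(
  twist=[
    [0, 0, 0],
    [0, 0, 0],
    [0, 0, 0],
    [0, 0, 0],
    [0, 0, 0],
    [0, 0, 0],
    [0, 0, 0],
    [0, 0, 0],
  ],
  linear=[
    [0.15, 0, 0.5],
    [0, 0, 1.2],
    [0, 0, 1.7],
    [0, 0, 1.7],
    [0, 0, 1.5],
    [0, 0, 1.0],
    [0, 0, 0.6],
    [0, 0, 0.2],
  ],
  fingers=[0, 0, 0, 0, 0, 0, 0, 0],
)

```text
time_s: 21.65
position: [496.3, 248.9, 115.3]
tool_rot: [-0.0, 0.707, 0.707, -0.001]
force: [0.2, 0.0, -1.3]
width: 0.339
finger_force: 39.6
```

Call:
play_rows(
  twist=[
    [0, 0, 0],
    [0, 0, 0],
    [0, 0, 0],
    [0, 0, 0],
  ],
  linear=[
    [0, 0, 0.2],
    [0, 0, 0.1],
    [0, 0, 0],
    [0, 0, 0],
  ],
  fingers=[0, 0, 0, 0],
)

```text
time_s: 21.98
position: [497.2, 249.8, 114.0]
tool_rot: [0.0, 0.707, 0.707, 0.001]
force: [0.3, -0.1, -0.5]
width: 0.333
finger_force: 39.6
```

Call:
play_rows(
  twist=[
    [0, 0, 0],
    [0, 0, 0],
    [0, 0, 0],
    [0, 0, 0],
    [0, 0, 0],
  ],
  linear=[
    [0, 0, 0.15],
    [0, 0, 0.15],
    [0, 0, 0.1],
    [0, 0, 0],
    [0, 0, 0],
  ],
  fingers=[0, 0, 0, 0, 0],
)

```text
time_s: 22.4
position: [496.9, 249.7, 109.6]
tool_rot: [0.0, 0.707, 0.707, 0.0]
force: [-0.5, 0.4, 1.3]
width: 0.338
finger_force: 39.7
```

Call:
play_rows(
  twist=[
    [0, 0, 0],
    [0, 0, 0],
    [0, 0, 0],
  ],
  linear=[
    [0, 0, 0.05],
    [0, 0, 0],
    [0, 0, 0],
  ],
  fingers=[0, 0, 0],
)

```text
time_s: 22.65
position: [497.1, 249.8, 109.5]
tool_rot: [-0.0, 0.707, 0.707, 0.0]
force: [-0.8, 0.2, 4.2]
width: 0.335
finger_force: 39.9
```

Call:
play_rows(
  twist=[
    [0, 0, 0],
    [0, 0, 0],
    [0, 0, 0],
    [0, 0, 0],
    [0, 0, 0],
    [0, 0, 0],
    [0, 0, 0],
    [0, 0, 0],
  ],
  linear=[
    [0, 0, 0],
    [0, 0, 0],
    [0, 0, 0],
    [0, 0, 0],
    [0, 0, 0],
    [0, 0, -1.0],
    [0, 0, -3.0],
    [0, 0, -4.0],
  ],
  fingers=[0.5, 0.7, 1, 1, 1, 1, 1, 1],
)

```text
time_s: 23.32
position: [494.9, 248.6, 188.1]
tool_rot: [-0.0, 0.707, 0.707, -0.003]
force: [0.3, 1.4, -0.6]
width: 1.001
finger_force: 0.0
```

Call:
play_rows(
  twist=[
    [0, 0, 0],
    [0, 0, 0],
    [0, 0, 0],
    [0, 0, 0],
    [0, 0, 0],
    [0, 0, 0],
    [0, 0, 0],
    [0, 0, 0],
  ],
  linear=[
    [0, 0, -4.0],
    [-2.0, -0.2, 0],
    [-4.0, -0.4, 0],
    [-4.0, -0.4, 0],
    [-4.0, -0.4, 0],
    [-4.0, -0.4, 0],
    [-4.0, -0.4, 0],
    [-4.0, -0.4, 0],
  ],
  fingers=[1, 1, 1, 1, 1, 1, 1, 1],
)

```text
time_s: 23.98
position: [470.6, -12.2, 229.9]
tool_rot: [0.0, 0.707, 0.707, 0.001]
force: [0.9, 0.7, 1.3]
width: 1.001
finger_force: 0.0
```

Call:
play_rows(
  twist=[
    [0, 0, 0],
    [0, 0, 0],
    [0, 0, 0],
    [0, 0, 0],
    [0, 0, 0],
    [0, 0, 0],
    [0, 0, 0],
    [0, 0, 0],
  ],
  linear=[
    [-4.0, -0.4, 0],
    [-4.0, -0.4, 0],
    [-4.0, -0.4, 0],
    [-4.0, -0.4, 0],
    [-4.0, -0.4, 0],
    [-4.0, -0.4, 0],
    [-4.0, -0.4, 0],
    [-4.0, -0.3, 0],
  ],
  fingers=[1, 1, 1, 1, 1, 1, 1, 1],
)

```text
time_s: 24.65
position: [439.8, -332.4, 229.8]
tool_rot: [0.0, 0.707, 0.707, 0.0]
force: [0.7, 0.1, 0.7]
width: 1.005
finger_force: 0.0
```

Call:
play_rows(
  twist=[
    [0, 0, 0],
    [0, 0, 0],
    [0, 0, 0],
    [0, 0, 0],
  ],
  linear=[
    [-3.2, 0, 0],
    [-1.4, 0, 0],
    [0, 0, 0],
    [0, 0, 0],
  ],
  fingers=[1, 1, 1, 1],
)

```text
time_s: 24.98
position: [440.1, -376.8, 229.3]
tool_rot: [-0.0, 0.707, 0.707, 0.0]
force: [0.1, 0.1, -0.3]
width: 0.998
finger_force: 0.0
```

Descend 229 → 75.

Call:
play_rows(
  twist=[
    [0, 0, 0],
    [0, 0, 0],
    [0, 0, 0],
    [0, 0, 0],
    [0, 0, 0],
    [0, 0, 0],
    [0, 0, 0],
    [0, 0, 0],
  ],
  linear=[
    [0, 0, 2.0],
    [0, 0, 3.5],
    [0, 0, 3.8],
    [0, 0, 3.0],
    [0, 0, 1.8],
    [0, 0, 0.6],
    [0, 0, 0.3],
    [0, 0, 0],
  ],
  fingers=[1, 1, 1, 1, 1, 1, 1, 1],
  newtons=50,
)

```text
time_s: 25.65
position: [441.2, -375.7, 79.6]
tool_rot: [0.0, 0.706, 0.708, 0.0]
force: [-0.5, -0.5, 0.3]
width: 0.998
finger_force: 0.0
```

Call:
play_rows(
  twist=[
    [0, 0, 0],
    [0, 0, 0],
  ],
  linear=[
    [0, 0, 0],
    [0, 0, 0],
  ],
  fingers=[1, 1],
)

```text
time_s: 25.82
position: [441.4, -376.8, 80.6]
tool_rot: [0.001, 0.707, 0.708, 0.0]
force: [0.2, 0.2, -0.1]
width: 1.0
finger_force: 0.0
```

Call:
play_rows(
  twist=[
    [0, 0, 0],
    [0, 0, 0],
    [0, 0, 0],
    [0, 0, 0],
    [0, 0, 0],
    [0, 0, 0],
    [0, 0, 0],
    [0, 0, 0],
  ],
  linear=[
    [0, -0.15, 0.45],
    [0, 0, 0],
    [0, 0, 0],
    [0, 0, 0],
    [0, 0, 0],
    [0, 0, 0],
    [0, 0, 0],
    [0, 0, 0],
  ],
  fingers=[1, 1, 0.6, 0.4, 0.2, 0, 0, 0],
)

```text
time_s: 26.48
position: [439.2, -376.7, 74.9]
tool_rot: [0.0, 0.707, 0.707, 0.0]
force: [0.5, 0.2, 4.5]
width: 0.543
finger_force: 50.6
```

Call:
play_rows(
  twist=[
    [0, 0, 0],
    [0, 0, 0],
    [0, 0, 0],
  ],
  linear=[
    [0, 0, 0],
    [0, 0, 0],
    [0, 0, 0],
  ],
  fingers=[0, 0, 0],
)

```text
time_s: 26.73
position: [439.2, -376.7, 74.9]
tool_rot: [0.0, 0.707, 0.707, 0.0]
force: [-0.1, 0.2, 6.0]
width: 0.544
finger_force: 50.6
```

Call:
play_rows(
  twist=[
    [0, 0, 0],
    [0, 0, 0],
    [0, 0, 0],
    [0, 0, 0],
    [0, 0, 0],
    [0, 0, 0],
    [0, 0, 0],
    [0, 0, 0],
  ],
  linear=[
    [0, 0, -0.3],
    [0, 0, -0.8],
    [0, 0, -1.8],
    [0, 0, -2.8],
    [0, 0, -3.0],
    [0, 0, -2.8],
    [0, 0, -2.0],
    [0, 0, -1.0],
  ],
  fingers=[0, 0, 0, 0, 0, 0, 0, 0],
)

```text
time_s: 27.4
position: [439.5, -377.3, 222.4]
tool_rot: [0.002, 0.707, 0.707, 0.0]
force: [0.7, -1.1, -2.6]
width: 0.546
finger_force: 51.9
```

Call:
play_rows(
  twist=[
    [0, 0, 0],
    [0, 0, 0],
    [0, 0, 0],
    [0, 0, 0],
    [0, 0, 0],
    [0, 0, 0],
    [0, 0, 0],
    [0, 0, 0],
  ],
  linear=[
    [1.0, 0.1, 0],
    [2.0, 0.2, 0],
    [3.0, 0.4, 0],
    [3.8, 0.5, 0],
    [3.8, 0.5, 0],
    [3.8, 0.5, 0],
    [3.8, 0.5, 0],
    [3.8, 0.5, 0],
  ],
  fingers=[0, 0, 0, 0, 0, 0, 0, 0],
)

```text
time_s: 28.07
position: [469.2, -123.4, 218.0]
tool_rot: [-0.001, 0.707, 0.708, -0.001]
force: [0.5, -0.1, -2.7]
width: 0.546
finger_force: 51.9
```

Call:
play_rows(
  twist=[
    [0, 0, 0],
    [0, 0, 0],
    [0, 0, 0],
    [0, 0, 0],
    [0, 0, 0],
    [0, 0, 0],
    [0, 0, 0],
    [0, 0, 0],
  ],
  linear=[
    [3.8, 0.5, 0],
    [3.8, 0.5, 0],
    [3.8, 0.5, 0],
    [3.8, 0.5, 0],
    [3.8, 0.5, 0],
    [2.8, 0.3, 0],
    [2.0, 0.2, 0],
    [1.2, 0, 0],
  ],
  fingers=[0, 0, 0, 0, 0, 0, 0, 0],
)

```text
time_s: 28.73
position: [498.8, 127.3, 217.8]
tool_rot: [-0.001, 0.705, 0.709, -0.001]
force: [-0.2, -0.0, -1.0]
width: 0.546
finger_force: 51.9
```

Call:
play_rows(
  twist=[
    [0, 0, 0],
    [0, 0, 0],
    [0, 0, 0],
    [0, 0, 0],
  ],
  linear=[
    [0.7, 0, 0.3],
    [0, 0, 0.8],
    [0, 0, 0.4],
    [0, 0, 0],
  ],
  fingers=[0, 0, 0, 0],
)

```text
time_s: 29.07
position: [499.3, 128.5, 203.0]
tool_rot: [-0.0, 0.708, 0.707, -0.002]
force: [0.1, 0.3, -2.1]
width: 0.547
finger_force: 51.8
```

```bash
python3 - <<'E'
from rig import *
from h import *
c=capture("scene"); np.savez("s6.npz",**c); p=state()["position"];print(p); cv2.imwrite("pics/s6.png",c["color"][80:340,140:540])
a=np.load("s4.npz"); z=p[2]-75
print(axis(c,(501,128),34,z+15,z+38,42),axis(c,(617,252),25,90,130,35)); print("s4",axis(a,(440,-376),34,15,38,42))
E
```

```text
[499.79280862 128.60306075 203.63904422]
(array([499.8, 126.2]), 276, 1.02) (array([619.3, 252.9]), 393, 0.96)
s4 (array([ 440.4, -378.7]), 226, 1.2)
```

View pics/s6.png

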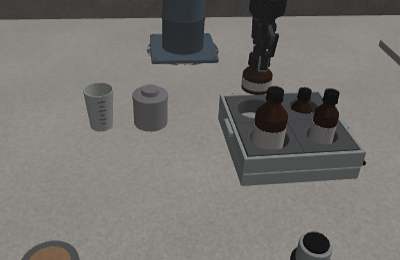

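The short wide bottle hangs upright at crop (257,80); the other three stand in their wells. Lowering it.

Call:
play_rows(
  twist=[
    [0, 0, 0],
    [0, 0, 0],
    [0, 0, 0],
    [0, 0, 0],
    [0, 0, 0],
    [0, 0, 0],
    [0, 0, 0],
    [0, 0, 0],
  ],
  linear=[
    [0, 0.15, 0.5],
    [0, 0, 1.3],
    [0, 0, 1.8],
    [0, 0, 1.8],
    [0, 0, 1.6],
    [0, 0, 1.0],
    [0, 0, 0.6],
    [0, 0, 0.2],
  ],
  fingers=[0, 0, 0, 0, 0, 0, 0, 0],
)

```text
time_s: 29.78
position: [501.8, 130.1, 115.8]
tool_rot: [-0.0, 0.707, 0.707, -0.0]
force: [-0.7, -0.1, -1.5]
width: 0.543
finger_force: 51.8
```

Call:
play_rows(
  twist=[
    [0, 0, 0],
    [0, 0, 0],
    [0, 0, 0],
  ],
  linear=[
    [0, 0, 0.15],
    [0, 0, 0],
    [0, 0, 0],
  ],
  fingers=[0, 0, 0],
)

```text
time_s: 30.03
position: [502.5, 130.7, 115.6]
tool_rot: [0.0, 0.707, 0.707, 0.001]
force: [-0.3, -0.2, -2.4]
width: 0.548
finger_force: 51.8
```

Call:
play_rows(
  twist=[
    [0, 0, 0],
    [0, 0, 0],
    [0, 0, 0],
    [0, 0, 0],
    [0, 0, 0],
    [0, 0, 0],
  ],
  linear=[
    [0, 0, 0.2],
    [0, 0, 0.15],
    [0, 0, 0.1],
    [0, 0, 0.1],
    [0, 0, 0],
    [0, 0, 0],
  ],
  fingers=[0, 0, 0, 0, 0, 0],
)

```text
time_s: 30.53
position: [502.1, 130.7, 109.8]
tool_rot: [-0.0, 0.707, 0.707, 0.0]
force: [-1.0, 0.8, 3.7]
width: 0.551
finger_force: 52.2
```

Call:
play_rows(
  twist=[
    [0, 0, 0],
    [0, 0, 0],
    [0, 0, 0],
  ],
  linear=[
    [0, 0, 0.05],
    [0, 0, 0],
    [0, 0, 0],
  ],
  fingers=[0, 0, 0],
)

```text
time_s: 30.78
position: [502.2, 130.7, 109.8]
tool_rot: [-0.0, 0.707, 0.707, 0.0]
force: [-2.5, 0.8, 9.2]
width: 0.549
finger_force: 52.8
```

Contact with the well floor; release, rise and back off.

Call:
play_rows(
  twist=[
    [0, 0, 0],
    [0, 0, 0],
    [0, 0, 0],
    [0, 0, 0],
    [0, 0, 0],
    [0, 0, 0],
    [0, 0, 0],
    [0, 0, 0],
  ],
  linear=[
    [0, 0, -0.05],
    [0, 0, 0],
    [0, 0, 0],
    [0, 0, 0],
    [0, 0, 0],
    [0, 0, -1.0],
    [0, 0, -3.0],
    [0, 0, -4.0],
  ],
  fingers=[0.6, 0.8, 1, 1, 1, 1, 1, 1],
)

```text
time_s: 31.45
position: [500.0, 129.9, 188.8]
tool_rot: [-0.001, 0.707, 0.707, -0.003]
force: [0.9, 0.9, -0.1]
width: 1.001
finger_force: 0.0
```

Call:
play_rows(
  twist=[
    [0, 0, 0],
    [0, 0, 0],
    [0, 0, 0],
    [0, 0, 0],
    [0, 0, 0],
    [0, 0, 0],
    [0, 0, 0],
    [0, 0, 0],
  ],
  linear=[
    [0, 0, -4.0],
    [0, 0, -3.0],
    [-4, 0, 0],
    [-4, 0, 0],
    [-4, 0, 0],
    [-3, 0, 0],
    [-1, 0, 0],
    [0, 0, 0],
  ],
  fingers=[1, 1, 1, 1, 1, 1, 1, 1],
)

```text
time_s: 32.12
position: [501.8, -32.8, 260.3]
tool_rot: [0.001, 0.709, 0.705, 0.0]
force: [0.2, 0.1, 0.8]
width: 0.997
finger_force: 0.0
```

```bash
python3 - <<'E'
from rig import *
from h import *
c=capture("scene"); t=capture("top")
P=cloud(t)
for xy in((617,253),(620,134),(495,249),(500,130)):
    g=np.hypot(P[...,0]-xy[0],P[...,1]-xy[1])<30; print(xy,np.sort(P[g][:,2])[-20:].mean().round(1))
cv2.imwrite("pics/fin.png",np.vstack([c["color"][80:340,140:540],t["color"][80:300,100:500]]))
E
```

```text
(617, 253) 187.3
(620, 134) 197.0
(495, 249) 121.9
(500, 130) 122.3
```

View pics/fin.png

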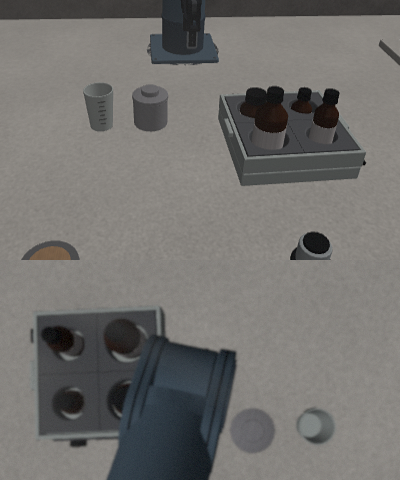

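All four bottles are upright in their wells: back row at crop (271,120) and (326,118), front row at (256,98) and (304,98). Their tops read about 2 mm over nominal, as they did on the bench, and the tank and graduate have not moved.

```bash
python3 -c "
from rig import *
print(finish_job())"
```

```text
the job is handed in; nothing more can be done
None
```

The job is handed in at about 32 s robot time: all four bottles stand upright and fully down in their matching wells, both tall ones placed first, and the film tank and graduate were left where they stood.

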